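# Feel along a curved touch strip

## Robot

A 6-joint arm with a two-finger parallel gripper is mounted at the origin on a cart in front of the work surface, level with it; the furniture and walls round the work are solid. World frame = base frame: x ahead of the robot, y to its left, z up, the work surface at z = 0. Lengths are in m, angles in rad, forces in N, time in s.
With the tool pointing down it reaches from about 0.275 to 0.85 m from the base axis. Payload 5.2 kg.
Tool frame: the origin (TCP) lies on the mounting face of the last link; the fingertips stand 173 mm ahead of it and the grasp point (between the pads) lies 155 mm ahead of it; z points along the fingers, y is the line along which they close (so a half turn about z gives the same grasp; the last joint's range is limited). The gripper opens to 85 mm and grips with 20 to 120 N. Pads are 22 mm wide; open, the fingers measure 114 mm over their backs; the gripper's body (76 mm by 85 mm) begins 54 mm behind the grasp point. The pads swing forward as they close: fully open they stand 13 mm farther back than shut.
Start: joints at [0.986, 0.259, 1.535, -0, 1.348, -0.203], TCP at [0.205, 0.51, 0.405] pointing down, gripper open.
Joint ranges: [-3.14, 3.14], [-0.91, 2.08], [0.19, 2.58], [-1.22, 4.36], [0.22, 2.71], [-3.12, 3.12]. Speed limits (rad/s): [2.57, 2.57, 3.14, 3.14, 3.14, 3.14].

## Interface

Orientations are given as a unit quaternion [w, x, y, z].
In Python, from plant import env, vision gives the robot as it stands. The module is installed in compiled form; this text tells all that it offers.
- The arm moves only by the tool jog_arm, never from a script. Its argument "targets" is a list of rows, each a list of 3 entries, a list of its own where there are three numbers: the opening, from -1 (shut) to 1 (fully open), so that 0 is half open, then the shift along the tool's x, y, z in m, then the turn about the tool's z in rad. A call has 1 to 12 rows; each row is the pose to reach, as a shift and turn from the pose commanded when the call began, along the tool's axes at that moment; what a row does not reach only later rows make up. A row lasts 1/10 s, in which the tool goes at most 50 mm and 8.59 degrees, less where a joint would pass 70% of its speed; a pose out of reach is approached as far as the arm can. A call with a gripper value outside its range is refused whole. The fingers move at their own pace and stop on an object; "squeeze" is the grip in N (left out, the last holds). Time passes only in rows, so rows that repeat a pose let the fingers close. It gives the time, the measured TCP pose, the force, the opening and the grip force at its end, in the units of the state.
- env.state(): the state, without advancing time (a new reading comes with each control period).
- vision.get_image(name): name is "scene" or "top"; returns a dict with "img" (384x512x3 uint8, red, green, blue), "mtx" (3x3 intrinsics, pixels), "camera_from_world" (4x4, takes a point from world to camera coordinates). Camera axes: x right, y down, z forward; pixel columns grow to the right and rows downward; lengths in m; the calibration is good to about 2 mm. A picture is of the moment at which its call begins. There is no depth.
- env.close_job(): hands the job in; it is judged then, once.
Trained networks look in a picture, given as the dict that the camera call returned (one of the last four; its "shot" number tells which), for a name from the list of things; names that differ only in an ending like _2 or _b are one class to them, and where a whole thing is asked for, a point or a joint stands for the part that bears it (a point fixed in the world has none). Each returns a list of dicts, best first, with "p" (0 to 1); they miss things now and then, are a little off and sometimes report something else, mostly with a low value. They report only what shows in the picture. A call takes as long as a camera call.
- vision.find_in(thing, picture): "extent" ([left, top, right, bottom] in pixels, round what is visible of it).
- vision.regions_of(thing, picture): "pixels" (384x512 bool, what is visible of it) and "extent" ([left, top, right, bottom] in pixels, round what is visible of it).
- vision.tip_of(thing, picture): "point" ([column, row] in pixels: a listed point, or the origin of a listed thing).
The state is a dict: "time": time; "q": joint angles; "qd": joint speeds; "joint_efforts": joint torques, N m; "tcp_pos": TCP position; "orientation": TCP orientation; "wrist_force": force on the tool from outside, world axes, zero at the start; "moment": the same for the moment, N m; "finger_gap": opening from 0.0 (shut) to 1.0 (fully open); "grasp_force": force on a finger pad.
Only numpy, scipy, OpenCV 4.12 (cv2) and the standard library are available. Lean on these libraries where they do the work, as an engineer would, in place of code of your own. Each camera call takes 0.05 s, during which the arm holds its last target. There are 200 camera calls.

## Task

Test the curved touch-sensitive safety strip on the plywood board: run your closed fingertips along its top from the green end to the red end, gently pressing down each of the five black rubber segments in turn as you pass over its white line. Do not press hard, do not pick up or shove the strip, and leave the gear, flange and marker pen round it where they lie. Finish clear of the strip with every segment sprung up again.

Things in the scene. Friction and masses are not known exactly. Their poses are not given: they have to be found in the camera images.
- board: fixed square plywood board, 320 mm, its top 76 mm above the bench, on four short feet over the papers; strip, gear, flange and marker pen lie on it. Origin at bench height under its centre, z up
- strip: curved strip, loose on the board, 2.4 kg: aluminium channel 42 mm wide, 26 mm high, with five black rubber segments in it and an end cap 30 mm high at each end (green at +y, red at -y); about 280 mm from end to end. Origin amid the strip's underside, z up. The centre line is an arc of 160 mm radius about (-140, 0) mm in this frame, its middle at (20, 0) mm
- seg1_mark (a point): white line across the top of the first segment from the green end: its highest point, 42 mm above the board when up; it sinks with the segment. y along the strip towards the green end, x outward across it, z up. The rubber is 26 mm wide and 40 mm long; the middle 12 mm is flat, both ends slope down 5 mm so that a fingertip slides on to the next; lines are 46 mm apart
- seg2_mark (a point): white line across the top of the second segment from the green end: its highest point, 42 mm above the board when up; it sinks with the segment. y along the strip towards the green end, x outward across it, z up. The rubber is 26 mm wide and 40 mm long; the middle 12 mm is flat, both ends slope down 5 mm so that a fingertip slides on to the next; lines are 46 mm apart
- seg3_mark (a point): white line across the top of the third segment from the green end: its highest point, 42 mm above the board when up; it sinks with the segment. y along the strip towards the green end, x outward across it, z up. The rubber is 26 mm wide and 40 mm long; the middle 12 mm is flat, both ends slope down 5 mm so that a fingertip slides on to the next; lines are 46 mm apart
- seg4_mark (a point): white line across the top of the fourth segment from the green end: its highest point, 42 mm above the board when up; it sinks with the segment. y along the strip towards the green end, x outward across it, z up. The rubber is 26 mm wide and 40 mm long; the middle 12 mm is flat, both ends slope down 5 mm so that a fingertip slides on to the next; lines are 46 mm apart
- seg5_mark (a point): white line across the top of the fifth segment from the green end: its highest point, 42 mm above the board when up; it sinks with the segment. y along the strip towards the green end, x outward across it, z up. The rubber is 26 mm wide and 40 mm long; the middle 12 mm is flat, both ends slope down 5 mm so that a fingertip slides on to the next; lines are 46 mm apart
- seg1 (a joint): how far the first segment from the green end is pressed down: 0 up, 0.008 m fully down. A spring brings it up again; it takes about 0.4 N to start, 0.7 N more for each mm, about 6 N fully down. It counts as pressed beyond 0.002 m
- seg2 (a joint): how far the second segment from the green end is pressed down: 0 up, 0.008 m fully down. A spring brings it up again; it takes about 0.4 N to start, 0.7 N more for each mm, about 6 N fully down. It counts as pressed beyond 0.002 m
- seg3 (a joint): how far the third segment from the green end is pressed down: 0 up, 0.008 m fully down. A spring brings it up again; it takes about 0.4 N to start, 0.7 N more for each mm, about 6 N fully down. It counts as pressed beyond 0.002 m
- seg4 (a joint): how far the fourth segment from the green end is pressed down: 0 up, 0.008 m fully down. A spring brings it up again; it takes about 0.4 N to start, 0.7 N more for each mm, about 6 N fully down. It counts as pressed beyond 0.002 m
- seg5 (a joint): how far the fifth segment from the green end is pressed down: 0 up, 0.008 m fully down. A spring brings it up again; it takes about 0.4 N to start, 0.7 N more for each mm, about 6 N fully down. It counts as pressed beyond 0.002 m
- gear_1: loose grey steel gear wheel, 56 mm across, 21 mm high, lying in the hollow of the arc; origin at the centre of its underside
- flange_3: loose white round flange, 70 mm across, 31 mm high, lying in the hollow of the arc; origin at the centre of its underside
- marker_1: loose marker pen, white with a red cap, 133 mm long, 16 mm thick, lying along the outside of the arc; origin at the middle of its underside

How it is judged:
On the way, in this order (a step that is already met when the one before it is completed fails the run):
1. the first segment from the green end is pressed at least 2 mm down (value of joint seg1 above 0.002 m), for 0.08 s.
2. the second segment from the green end is pressed at least 2 mm down (value of joint seg2 above 0.002 m), for 0.08 s.
3. the third segment from the green end is pressed at least 2 mm down (value of joint seg3 above 0.002 m), for 0.08 s.
4. the fourth segment from the green end is pressed at least 2 mm down (value of joint seg4 above 0.002 m), for 0.08 s.
5. the fifth segment from the green end is pressed at least 2 mm down (value of joint seg5 above 0.002 m), for 0.08 s.
At the end, for the whole second after the job is handed in: All five segments are up again (less than 1 mm down), and the strip, gear, flange and marker pen are within 15 mm of where they were (value of joint each of seg1, seg2, seg3, seg4, seg5 below 0.001 m and distance of each of strip, gear_1, flange_3, marker_1 from where it was at the start of the episode below 0.015 m and linear speed of strip below 0.01 m/s); the robot touches nothing.
It fails at once if the fingers press on the strip with more than 20 N (contact force between the fingers and strip above 20 N).
It fails at once if segments that are not neighbours are pressed at once (value of joint each of seg1, seg3 above 0.002 m or value of joint each of seg1, seg4 above 0.002 m or value of joint each of seg1, seg5 above 0.002 m or value of joint each of seg2, seg4 above 0.002 m or value of joint each of seg2, seg5 above 0.002 m or value of joint each of seg3, seg5 above 0.002 m).
It fails at once if the strip is lifted by 8 mm, tipped or shoved by 20 mm (height (world z) of strip above 0.084 m or angle between strip's own z axis and vertical above 0.08 rad or distance of strip from where it was at the start of the episode above 0.02 m).
It fails at once if the gear, flange or marker pen is moved by 20 mm or lifted (distance of any of gear_1, flange_3, marker_1 from where it was at the start of the episode above 0.02 m).
It also fails if it takes over 43 s, if anything falls off the work surface, if the arm or the gripper's body presses on something with over 40 N, if the wrist force passes 120 N, or if a joint passes its speed limit or range.

## Working session

There is one attempt and no reset: what is moved stays moved. The work goes in short steps, Python scripts to look and compute and a tool call to move; the robot and the scene stay as the last step left them, time stands still between calls to the robot, and variables do not carry over. Pictures are saved under pics/ and viewed, at most 10 in all, crops included, and the job is handed in when it is done.

Besides the shell and the picture viewer there is one more tool, called after "Emit:" by a JSON object that holds its "name" and its "arguments". jog_arm: Moves the arm, as the interface text tells. Its arguments: {"type":"object","properties":{"targets":{"type":"array","items":{"type":"array"}},"squeeze":{"type":"number"}},"required":["targets"]}

```bash
mkdir -p pics
cat > h.py <<'E'
import numpy as np, cv2
from plant import env, vision
def P(d): return d["mtx"]@d["camera_from_world"][:3]
def tri(ps,uv):
    A=[]
    for p,(u,v) in zip(ps,uv): A+= [u*p[2]-p[0], v*p[2]-p[1]]
    X=np.linalg.svd(np.array(A))[2][-1]; return X[:3]/X[3]
def onplane(d,uv,z):
    p=P(d);u,v=uv
    A=np.array([u*p[2]-p[0], v*p[2]-p[1]]); return np.linalg.solve(A[:,:2],-A[:,3]-A[:,2]*z)
E
python3 - <<'E'
from h import *
s=env.state();print(s)
D={n:vision.get_image(n) for n in("scene","top")}
cv2.imwrite("pics/a.png",np.vstack([D[n]["img"] for n in D])[:,:,::-1])
cv2.imwrite("pics/s.png",D["scene"]["img"][:,:,::-1]);cv2.imwrite("pics/t.png",D["top"]["img"][:,:,::-1])
for n in D: print(n,np.linalg.inv(D[n]["camera_from_world"])[:3,3].round(3))
for t in ["seg%d_mark"%i for i in range(1,6)]+["strip","gear_1","flange_3","marker_1","board"]:
    r={}
    for n in D:
        o=vision.tip_of(t,D[n]); r[n]=o
        print(t,n,[(np.round(x["point"],1),round(x["p"],2)) for x in o[:5]], [onplane(D[n],x["point"],.118 if 'seg' in t else .076).round(3) for x in o[:5]])
    if r["scene"] and r["top"]: print("  tri",tri([P(D[n]) for n in D],[r[n][0]["point"] for n in D]).round(4))
E
```

```text
{'time': 0.0, 'q': array([ 9.86203728e-01,  2.59365955e-01,  1.53610129e+00,  2.27230430e-05,
        1.34799196e+00, -2.02762238e-01]), 'qd': array([-4.57080106e-04, -9.70643321e-04, -5.51940290e-04,  1.17202174e-05,
       -9.71575024e-04, -9.68081767e-04]), 'joint_efforts': array([ 8.74364559e-04, -4.46019638e+01, -2.90584767e+01, -3.77055412e-04,
        1.11472729e-02, -5.18569345e-05]), 'tcp_pos': array([0.20477468, 0.51022605, 0.40385473]), 'orientation': array([-3.68223911e-04,  1.89759919e-01,  9.81830078e-01, -8.57636150e-04]), 'wrist_force': array([-0.14795408, -0.89112686, -1.1449572 ]), 'moment': array([-0.02917556,  0.00255321, -0.01190379]), 'grasp_force': 0.0, 'finger_gap': 0.997461505555341}
scene [ 0.113 -0.609  0.603]
top [ 0.424 -0.09   0.959]
seg1_mark scene [(array([216.1, 161.8]), 0.68), (array([257.2, 163.9]), 0.36)] [array([ 0.521, -0.01 ]), array([ 0.58, -0.07])]
seg1_mark top [(array([224.8, 192.7]), 0.73)] [array([ 0.518, -0.004])]
  tri [ 0.5208 -0.0052  0.1152]
seg2_mark scene [(array([238.3, 161.3]), 0.56)] [array([ 0.557, -0.038])]
seg2_mark top [(arra
[... 836 characters left out ...]
ray([ 0.479, -0.078])]
gear_1 top [(array([262.6, 222.1]), 0.73)] [array([ 0.465, -0.077])]
  tri [ 0.4697 -0.0802  0.081 ]
flange_3 scene [(array([263.2, 212.8]), 0.85)] [array([ 0.522, -0.154])]
flange_3 top [(array([303.1, 195.5]), 0.91), (array([307.1, 151.1]), 0.69)] [array([ 0.52 , -0.157]), array([ 0.611, -0.164])]
  tri [ 0.5196 -0.1569  0.0793]
marker_1 scene [(array([267.6, 162.6]), 0.8)] [array([ 0.641, -0.034])]
marker_1 top [(array([248.3, 138.9]), 0.81)] [array([ 0.634, -0.044])]
  tri [ 0.6316 -0.0446  0.0855]
board scene [(array([257.7, 218.1]), 0.74)] [array([ 0.505, -0.159])]
board top [(array([262.6, 179.8]), 0.71)] [array([ 0.55 , -0.075])]
  tri [ 0.568  -0.0769 -0.0165]
```

```bash
cat > fit.py <<'E'
from h import *
from scipy.optimize import least_squares
th=.2875*np.array([2,1,0,-1,-2])
def loc(t,r=.16): return np.c_[-.14+r*np.cos(t),r*np.sin(t)]
def W(x,l): c,s=np.cos(x[2]),np.sin(x[2]); return l@np.array([[c,s],[-s,c]])+x[:2]
def proj(d,w,z):
    q=np.c_[w,np.full(len(w),z),np.ones(len(w))]@P(d).T; return q[:,:2]/q[:,2:]
def fit(D):
    obs=[]
    for n in D:
        for i in range(5):
            o=vision.tip_of("seg%d_mark"%(i+1),D[n])
            if o and o[0]["p"]>.4: obs.append((n,i,o[0]["point"]))
    f=lambda x:np.concatenate([proj(D[n],W(x,loc(th[i:i+1])),.118)[0]-p for n,i,p in obs])
    r=least_squares(f,[.565,-.08,.5],loss="soft_l1")
    return r.x,[(n,i+1,e.round(1)) for (n,i,p),e in zip(obs,r.fun.reshape(-1,2))] if 0 else (r.x,np.round(f(r.x).reshape(-1,2),1))
E
cat > go.py <<'E'
from fit import *
import sys
k=sys.argv[1]
D={n:vision.get_image(n) for n in("scene","top")}
x,(_,e)=fit(D);print(x.round(4),e.tolist());print(W(x,loc(th)).round(4).tolist())
out=[]
B={"top":(190,110,350,250),"scene":(170,120,340,250)}
for n in D:
    a,b,c,d=B[n];g=cv2.resize(D[n]["img"][b:d,a:c,::-1],None,fx=4.0 if n=="top" else 3.7,fy=4.0 if n=="top" else 3.7,interpolation=cv2.INTER_CUBIC)
    f=4.0 if n=="top" else 3.7
    for t in th:
        p=proj(D[n],W(x,loc(np.array([t]))),.118)[0]; cv2.circle(g,tuple(int(v) for v in ((p-[a,b]+.5)*f)),3,(255,0,255),1)
    for r in(.139,.181):
        q=proj(D[n],W(x,loc(np.linspace(-.85,.85,30),r)),.102);
        cv2.polylines(g,[((q-[a,b]+.5)*f).astype(np.int32)],False,(0,255,255),1)
    cv2.imwrite(f"pics/{k}_{n}.png",g)
E
python3 go.py f1
```

```text
[ 0.5666 -0.0801  0.4952] [[-3.4, -0.2], [0.1, 1.1], [1.3, -3.5], [-3.6, 1.6], [0.5, 0.2], [1.2, -5.5], [3.2, -0.5], [-1.1, 5.4], [-2.8, -0.9]]
[[0.5202, -0.0063], [0.5569, -0.0338], [0.5842, -0.0706], [0.6, -0.1137], [0.6029, -0.1594]]
```

View pics/f1_top.png

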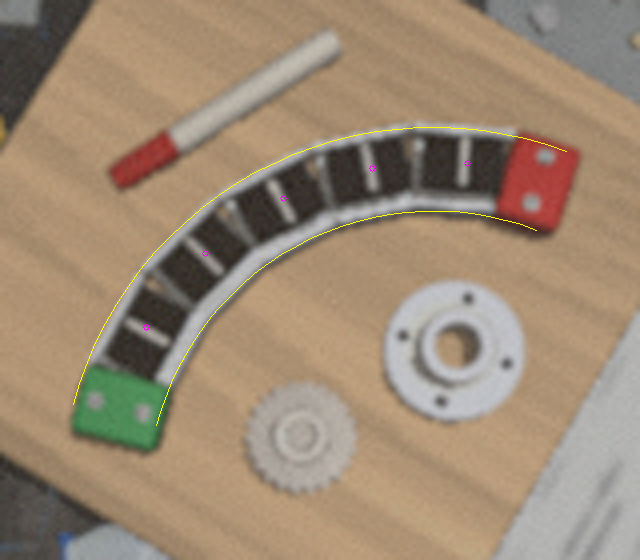

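View pics/f1_scene.png

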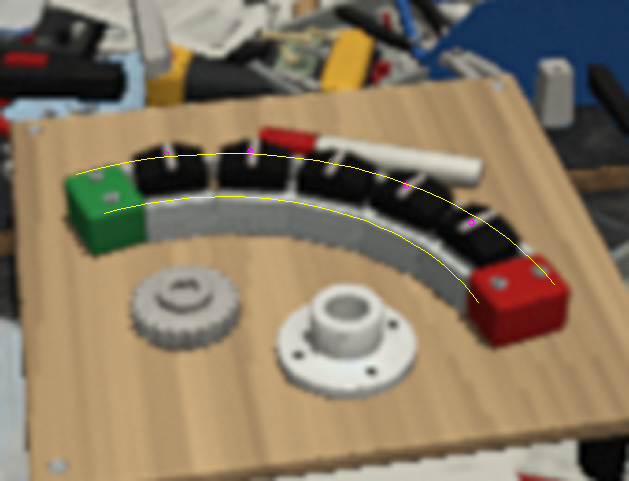

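The pictures show the strip with green cap at lower left (crop 120,410), red cap at upper right (540,180). The white lines in the top crop lie near (148,332), (206,256), (281,201), (370,166) and (464,162). The gear and flange are in the hollow and the pen is outside. The fit agrees with this to about 2 mm. I'll refine with these hand-read points and compute the approach.

```bash
cat > rel.py <<'E'
from fit import *
from scipy.spatial.transform import Rotation as R
def rel(x,i,ztip):
    s=env.state();q=s["orientation"];M=R.from_quat(np.r_[q[1:],q[0]]).as_matrix()
    w=W(x,loc(th[i:i+1]))[0]
    d=M.T@(np.r_[w,ztip+.173]-s["tcp_pos"])
    a=np.pi/2+x[2]+th[i]; cur=np.arctan2(M[1,0],M[0,0]); turn=(cur-a+np.pi)%(2*np.pi)-np.pi
    print("mark",w.round(4),"shift",d.round(4),"turn",turn.round(4),"tilt",M[:,2].round(4),"F",s["wrist_force"].round(2),"tipz",round(s["tcp_pos"][2]-.173,4),"gap",round(s["finger_gap"],3),"t",s["time"])
E
python3 - <<'E'
from rel import *
D={n:vision.get_image(n) for n in("scene","top")}
T=np.array([(148,332),(206,256),(281,201),(370,166),(464,162)])/4+[190,110]-.5
S=np.array([(170,152),(254,150),(337,160),(411,185),(480,218)])/3.7+[170,120]-.5
f=lambda x:np.concatenate([(proj(D["top"],W(x,loc(th)),.118)-T).ravel(),(proj(D["scene"],W(x,loc(th)),.118)-S).ravel()])
r=least_squares(f,[.565,-.08,.5],loss="soft_l1");print(r.x.round(4),f(r.x).reshape(-1,2).round(1).tolist())
for a,b in zip(T,S): print(tri([P(D["top"]),P(D["scene"])],[a,b]).round(4))
rel(r.x,0,.165)
np.save("x.npy",r.x)
E
```

```text
[ 0.5678 -0.0803  0.5151] [[0.2, -0.9], [0.1, -0.8], [0.5, -1.0], [0.4, -0.4], [0.6, -0.9], [-0.8, 0.8], [-0.9, 0.4], [-1.2, 0.3], [-0.6, -0.3], [-1.5, 0.5]]
[ 0.5194 -0.0082  0.1205]
[ 0.5567 -0.0349  0.1192]
[ 0.5849 -0.0709  0.1186]
[ 0.6022 -0.113   0.1168]
[ 0.6056 -0.1592  0.1187]
mark [ 0.5199 -0.0074] shift [-0.4853 -0.3631  0.0667] turn 0.0989 tilt [-0. -0. -1.] F [-0.17  0.01 -0.6 ] tipz 0.2317 gap 1.0 t 1.8
```

Emit:
{"name": "jog_arm", "arguments": {"targets": [[-1,[-0.04,-0.03,0],0.01],[-1,[-0.08,-0.06,0],0.02],[-1,[-0.12,-0.09,0],0.03],[-1,[-0.16,-0.12,0],0.04],[-1,[-0.2,-0.15,0],0.05],[-1,[-0.24,-0.18,0],0.06],[-1,[-0.28,-0.21,0.01],0.07],[-1,[-0.32,-0.24,0.02],0.08],[-1,[-0.36,-0.27,0.03],0.09],[-1,[-0.4,-0.3,0.04],0.099],[-1,[-0.43,-0.325,0.04],0.099],[-1,[-0.45,-0.34,0.04],0.099]], "squeeze": 20}}

```text
time: 3.0
tcp_pos: [0.497, 0.0242, 0.3643]
orientation: [0.0, 0.239, 0.971, -0.0]
wrist_force: [0.8, 2.1, 0.5]
finger_gap: -0.001
grasp_force: 0.0
```

```bash
python3 -c "
from rel import *
rel(np.load('x.npy'),0,.135)"
```

```text
mark [ 0.5199 -0.0074] shift [-0.0349 -0.0173  0.0563] turn -0.0027 tilt [-1.e-04 -7.e-04 -1.e+00] F [0.78 2.12 0.53] tipz 0.1913 gap -0.001 t 3.0
```

Emit:
{"name": "jog_arm", "arguments": {"targets": [[-1,[-0.015,-0.008,0.01],0],[-1,[-0.032,-0.018,0.025],0],[-1,[-0.032,-0.018,0.025],0],[-1,[-0.032,-0.018,0.025],0],[-1,[-0.032,-0.018,0.025],0],[-1,[-0.032,-0.018,0.025],0]]}}

```text
time: 3.6
tcp_pos: [0.5156, -0.0025, 0.3403]
orientation: [0.0, 0.237, 0.971, 0.0]
wrist_force: [0.2, 0.2, 0.6]
finger_gap: 0.005
grasp_force: 0.0
```

```bash
python3 -c "
from rel import *
x=np.load('x.npy')
rel(x,0,.122);d=vision.get_image('scene');e=vision.get_image('top')
for n,g,(a,b,c,f) in(('s',d,(170,60,340,190)),('t',e,(190,110,350,250))): cv2.imwrite('pics/n_'+n+'.png',cv2.resize(g['img'][b:f,a:c,::-1],None,fx=3.5,fy=3.5,interpolation=cv2.INTER_CUBIC))
rel(x,0,.122)"
```

```text
mark [ 0.5199 -0.0074] shift [-0.0061 -0.0023  0.0453] turn 0.0012 tilt [ 9.e-04  0.e+00 -1.e+00] F [0.2  0.18 0.57] tipz 0.1673 gap 0.005 t 3.6
mark [ 0.5199 -0.0074] shift [-0.0059 -0.0022  0.0453] turn 0.0011 tilt [ 1.1e-03 -2.0e-04 -1.0e+00] F [ 0.45  0.24 -1.41] tipz 0.1673 gap 0.002 t 3.7
```

View pics/n_s.png

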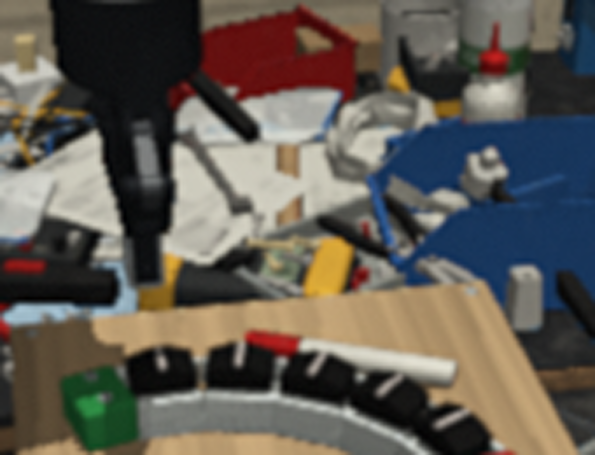

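The closed fingertips (crop 144,287) stand above the first segment, whose line is at (163,355), about 45 mm up and slightly short of it, as computed.

Emit:
{"name": "jog_arm", "arguments": {"targets": [[-1,[-0.003,-0.001,0.015],0],[-1,[-0.006,-0.002,0.03],0],[-1,[-0.006,-0.002,0.04],0],[-1,[-0.006,-0.002,0.042],0],[-1,[-0.006,-0.002,0.042],0],[-1,[-0.006,-0.002,0.042],0],[-1,[-0.006,-0.002,0.042],0]]}}

```text
time: 4.4
tcp_pos: [0.5205, -0.008, 0.2984]
orientation: [0.001, 0.238, 0.971, 0.0]
wrist_force: [0.6, 0.8, 0.3]
finger_gap: 0.002
grasp_force: 0.0
```

```bash
python3 -c "
from rel import *
x=np.load('x.npy')
F=[]
for k in range(12):
    d=vision.get_image('scene');F.append(env.state()['wrist_force'])
print(np.mean(F,0),np.std(F,0))
t=env.state()['tcp_pos']-[0,0,.173]; print(proj(d,t[None,:2],t[2]))
e=vision.get_image('top')
g=[cv2.resize(q['img'][b:b+80,a:a+110,::-1],None,fx=6,fy=6,interpolation=cv2.INTER_CUBIC)[:,:390] for q,a,b in((d,185,120),(e,190,140))]
cv2.imwrite('pics/m.png',np.hstack(g))
rel(x,0,.1145)"
```

```text
[-0.19341116  0.03104336  0.22278955] [0.4220624  0.39703251 0.51196502]
[[214.79190896 158.74948363]]
mark [ 0.5199 -0.0074] shift [0.0006 0.0005 0.0102] turn -0.0001 tilt [-1.e-04  0.e+00 -1.e+00] F [ 0.55  0.77 -0.38] tipz 0.1247 gap -0.001 t 5.05
```

View pics/m.png

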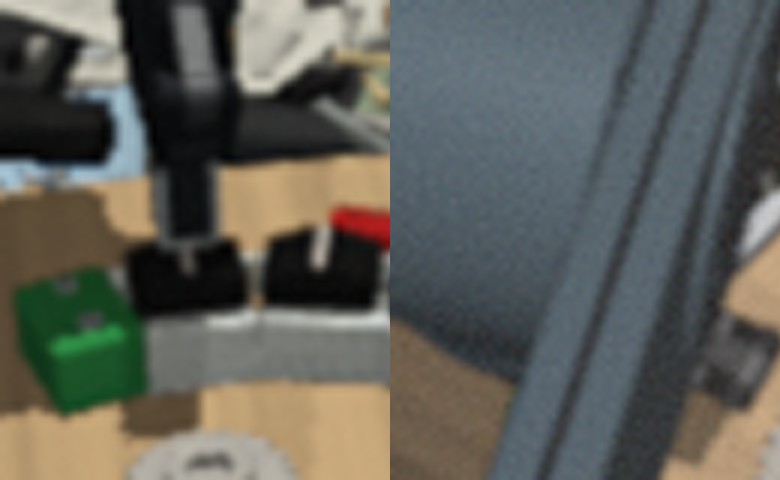

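The scene crop shows the fingertips (185,240) right above the first white line (188,258), with a small gap below them. Pressing down now.

Emit:
{"name": "jog_arm", "arguments": {"targets": [[-1,[0,0,0.004],0],[-1,[0,0,0.007],0],[-1,[0,0,0.0085],0],[-1,[0,0,0.01],0],[-1,[0,0,0.01],0],[-1,[0,0,0.01],0],[-1,[0,0,0.01],0],[-1,[0,0,0.01],0]]}}

```text
time: 5.85
tcp_pos: [0.5202, -0.0081, 0.2878]
orientation: [0.0, 0.238, 0.971, -0.0]
wrist_force: [-0.7, -0.7, 3.1]
finger_gap: -0.002
grasp_force: 1.5
```

```bash
python3 -c "
from rel import *
x=np.load('x.npy')
F=[];z=[]
for k in range(16):
    d=vision.get_image('scene');s=env.state();F.append(s['wrist_force']);z.append(s['tcp_pos'][2]-.173)
print(np.mean(F,0),np.std(F,0),np.mean(z))
rel(x,0,.1145)"
```

```text
[-0.76406801 -0.07404824  2.98126846] [0.54451823 0.70316603 0.47588622] 0.11473663571006743
mark [ 0.5199 -0.0074] shift [0.0006 0.0005 0.0002] turn -0.0001 tilt [-1.e-04 -0.e+00 -1.e+00] F [-0.93 -0.69  3.35] tipz 0.1147 gap 0.005 t 6.65
```

Net force of about 2.8 N means the segment is about 3.4 mm down, as intended. Sliding to segment 2.

Emit:
{"name": "jog_arm", "arguments": {"targets": [[-1,[-0.0046,-0.0001,0],0.029],[-1,[-0.0092,-0.0003,0],0.058],[-1,[-0.0138,-0.0006,0],0.086],[-1,[-0.0184,-0.0011,0],0.115],[-1,[-0.0229,-0.0017,0],0.144],[-1,[-0.0275,-0.0024,0],0.173],[-1,[-0.032,-0.0032,0],0.201],[-1,[-0.0365,-0.0042,0],0.23],[-1,[-0.0409,-0.0053,0],0.259],[-1,[-0.0454,-0.0066,0],0.288],[-1,[-0.0454,-0.0066,0],0.288],[-1,[-0.0454,-0.0066,0],0.288]]}}

```text
time: 7.85
tcp_pos: [0.5581, -0.0355, 0.2881]
orientation: [0.001, 0.375, 0.927, -0.0]
wrist_force: [-0.2, -1.2, 2.3]
finger_gap: 0.001
grasp_force: 1.4
```

```bash
python3 -c "
from rel import *
x=np.load('x.npy')
F=[]
for k in range(8):
    d=vision.get_image('scene');F.append(env.state()['wrist_force'])
print(np.mean(F,0))
cv2.imwrite('pics/p2.png',cv2.resize(d['img'][100:220,170:330,::-1],None,fx=4,fy=4,interpolation=cv2.INTER_CUBIC))
rel(x,1,.1145)"
```

```text
[ 1.49878887 -1.4627879   3.06754114]
mark [ 0.5571 -0.0342] shift [0.0009 0.0002 0.0004] turn -0.0006 tilt [ 7.e-04 -2.e-04 -1.e+00] F [ 1.51 -1.76  3.37] tipz 0.1149 gap 0.004 t 8.25
```

View pics/p2.png

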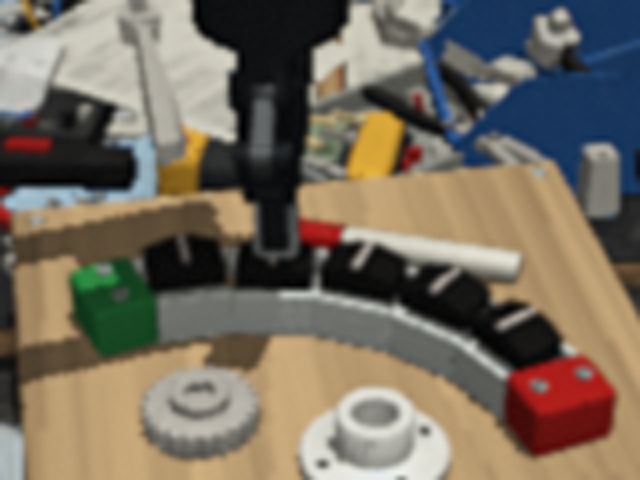

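Segment 2 is depressed under the fingers (crop 275,255) and segment 1 has sprung up again (185,250). The strip has not moved. On to segments 3, 4 and 5.

Emit:
{"name": "jog_arm", "arguments": {"targets": [[-1,[-0.0046,-0.0001,0],0.029],[-1,[-0.0092,-0.0003,0],0.058],[-1,[-0.0138,-0.0006,0],0.086],[-1,[-0.0184,-0.0011,0],0.115],[-1,[-0.0229,-0.0017,0],0.144],[-1,[-0.0275,-0.0024,0],0.173],[-1,[-0.032,-0.0032,0],0.201],[-1,[-0.0365,-0.0042,0],0.23],[-1,[-0.0409,-0.0053,0],0.259],[-1,[-0.045,-0.0066,0],0.288],[-1,[-0.045,-0.0066,0],0.288],[-1,[-0.045,-0.0066,0],0.288]]}}

```text
time: 9.45
tcp_pos: [0.5856, -0.0717, 0.288]
orientation: [0.001, 0.504, 0.864, -0.0]
wrist_force: [0.1, -1.6, 2.5]
finger_gap: 0.005
grasp_force: 1.4
```

```bash
python3 -c "
from rel import *
x=np.load('x.npy')
F=[]
for k in range(8):
    d=vision.get_image('scene');F.append(env.state()['wrist_force'])
print(np.mean(F,0))
rel(x,2,.1145)"
```

```text
[ 0.93359164 -1.82244713  2.79855666]
mark [ 0.5852 -0.0704] shift [0.0006 0.0001 0.0004] turn -0.001 tilt [ 6.e-04 -3.e-04 -1.e+00] F [ 0.67 -1.7   2.32] tipz 0.1149 gap 0.002 t 9.85
```

Emit:
{"name": "jog_arm", "arguments": {"targets": [[-1,[-0.0046,-0.0001,0],0.029],[-1,[-0.0092,-0.0003,0],0.058],[-1,[-0.0138,-0.0006,0],0.086],[-1,[-0.0184,-0.0011,0],0.115],[-1,[-0.0229,-0.0017,0],0.144],[-1,[-0.0275,-0.0024,0],0.173],[-1,[-0.032,-0.0032,0],0.201],[-1,[-0.0365,-0.0042,0],0.23],[-1,[-0.0409,-0.0053,0],0.259],[-1,[-0.045,-0.0066,0],0.287],[-1,[-0.045,-0.0066,0],0.287],[-1,[-0.045,-0.0066,0],0.287]]}}

```text
time: 11.05
tcp_pos: [0.6018, -0.1141, 0.288]
orientation: [0.001, 0.622, 0.783, -0.0]
wrist_force: [0.1, -2.0, 3.5]
finger_gap: 0.001
grasp_force: 1.4
```

```bash
python3 -c "
from rel import *
x=np.load('x.npy')
F=[]
for k in range(8):
    d=vision.get_image('scene');F.append(env.state()['wrist_force'])
print(np.mean(F,0))
cv2.imwrite('pics/p4.png',cv2.resize(d['img'][100:220,170:330,::-1],None,fx=4,fy=4,interpolation=cv2.INTER_CUBIC))
rel(x,3,.1145)"
```

```text
[ 0.62916426 -1.89156876  2.68544666]
mark [ 0.6018 -0.1131] shift [0.0003 0.0002 0.0003] turn -0.0005 tilt [ 4.e-04 -3.e-04 -1.e+00] F [ 0.42 -1.62  2.1 ] tipz 0.1148 gap -0.004 t 11.45
```

View pics/p4.png

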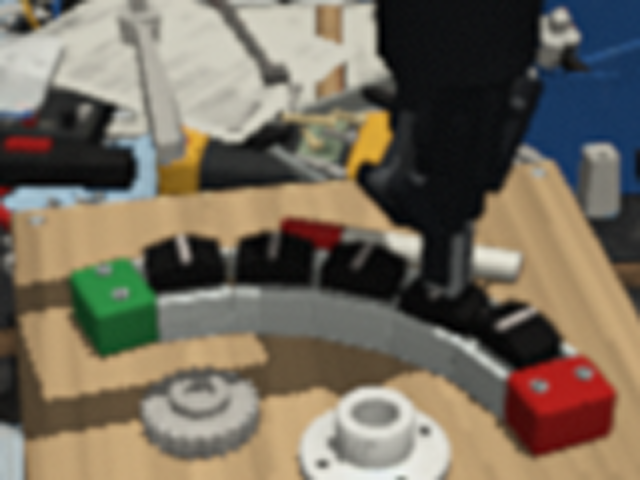

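Segment 4 is pressed under the tips (crop 447,290), segments 1–3 are up, and the strip and the other things have not moved.

Emit:
{"name": "jog_arm", "arguments": {"targets": [[-1,[-0.0046,-0.0001,0],0.029],[-1,[-0.0092,-0.0003,0],0.058],[-1,[-0.0138,-0.0006,0],0.086],[-1,[-0.0184,-0.0011,0],0.115],[-1,[-0.0229,-0.0017,0],0.144],[-1,[-0.0275,-0.0024,0],0.173],[-1,[-0.032,-0.0032,0],0.201],[-1,[-0.0365,-0.0042,0],0.23],[-1,[-0.0409,-0.0053,0],0.259],[-1,[-0.045,-0.0066,0],0.287],[-1,[-0.045,-0.0066,0],0.287],[-1,[-0.045,-0.0066,0],0.287]]}}

```text
time: 12.65
tcp_pos: [0.6053, -0.1595, 0.2879]
orientation: [0.001, 0.728, 0.686, -0.0]
wrist_force: [-0.7, -2.0, 3.1]
finger_gap: -0.002
grasp_force: 1.5
```

```bash
python3 -c "
from rel import *
x=np.load('x.npy')
F=[]
for k in range(8):
    d=vision.get_image('scene');F.append(env.state()['wrist_force'])
print(np.mean(F,0))
rel(x,4,.1145)"
```

```text
[-0.09264224 -2.37871968  3.21114169]
mark [ 0.6057 -0.1588] shift [-0.      0.0003  0.0003] turn -0.0 tilt [ 3.e-04 -4.e-04 -1.e+00] F [ 0.15 -2.5   2.76] tipz 0.1148 gap 0.002 t 13.05
```

Segment 5 is pressed (about 3 N). Lifting clear.

Emit:
{"name": "jog_arm", "arguments": {"targets": [[-1,[0,0,-0.005],0],[-1,[0,0,-0.015],0],[-1,[0,0,-0.03],0],[-1,[0,0,-0.05],0],[-1,[0,0,-0.075],0],[-1,[0,0,-0.1],0],[-1,[0,0,-0.1],0],[-1,[0,0,-0.1],0],[-1,[0,0,-0.1],0],[-1,[0,0,-0.1],0]]}}

```text
time: 14.05
tcp_pos: [0.605, -0.1585, 0.3862]
orientation: [-0.001, 0.728, 0.686, -0.0]
wrist_force: [-1.1, -0.0, -0.4]
finger_gap: -0.002
grasp_force: 0.0
```

```bash
python3 -c "
from rel import *
d=vision.get_image('scene')
cv2.imwrite('pics/p6.png',cv2.resize(d['img'][100:220,170:330,::-1],None,fx=4,fy=4,interpolation=cv2.INTER_CUBIC))
rel(np.load('x.npy'),4,.2)"
```

```text
mark [ 0.6057 -0.1588] shift [-0.0002  0.0007  0.0134] turn -0.0001 tilt [-0.0023  0.0012 -1.    ] F [-0.22 -0.02  0.42] tipz 0.2134 gap -0.005 t 14.1
```

View pics/p6.png

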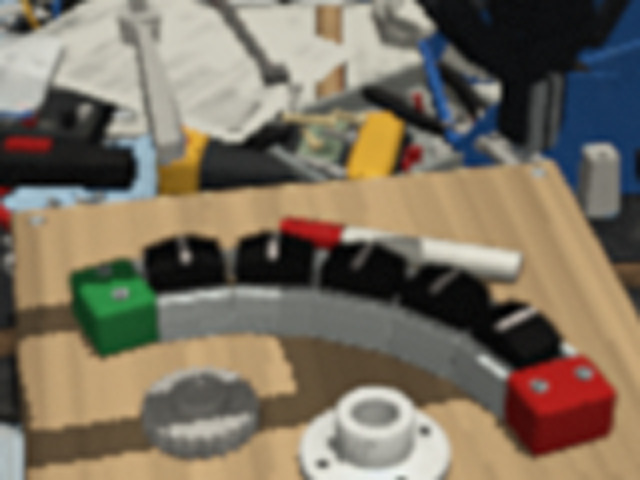

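All five segments are up, nothing has moved (caps still at crop 115,305 and 560,400), and the fingers are well clear.

```bash
python3 -c "
from plant import env
print(env.close_job())"
```

```text
the job is handed in; nothing more can be done
None
```

I pressed the five segments in turn from the green end to the red end with about 3 N each; in the last picture all were up again, nothing had moved and the fingers were clear, and the job is handed in (no verdict was returned).

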